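# Set the square on the map plotting board

## Robot

A 6-joint arm with a two-finger parallel gripper is mounted at the origin on the work surface. World frame = base frame: x ahead of the robot, y to its left, z up, the work surface at z = 0. Lengths are in mm, angles in rad, forces in N, time in s.
With the tool pointing down it reaches from about 350 to 975 mm from the base axis. Payload 7.1 kg.
Tool frame: the origin (TCP) lies between the finger pads; the fingertips stand 19 mm ahead of it and the grasp point (between the pads) is the TCP (ctrl.finger_overhang is the distance from the TCP to the fingertips, in mm); z points along the fingers, y is the line along which they close (so a half turn about z gives the same grasp; the last joint's range is limited). The gripper opens to 88 mm and grips with 3 to 60 N. Pads are 20 mm wide; open, the fingers measure 115 mm over their backs; the gripper's body (75 mm by 178 mm) begins 61 mm behind the grasp point.
Start: joints at [1.165, 0.423, 1.63, -0, 1.089, -0.019], TCP at [235.734, 578.821, 241.675] pointing down, gripper open.
Joint ranges: [-3, 3], [-0.9, 2.11], [0.09, 2.58], [-1.31, 4.45], [0.11, 2.69], [-2.54, 2.54]. Speed limits (rad/s): [2.39, 2.39, 3.01, 3.14, 3.14, 3.14].

## Interface

Orientations are given as a rotation vector (axis times angle).
In Python, from workcell import ctrl gives the robot as it stands. The module is installed in compiled form; this text tells all that it offers.
- The arm moves only by the tool arm_command, never from a script. Its argument "rows" is one flat list of numbers, 7 for each row, row after row: the turn, a rotation vector about the tool's x, y, z scaled (see below), then the shift along the tool's x, y, z scaled (see below), then the opening, from -1 (shut) to 1 (fully open). A call has 1 to 5 rows; each row is the pose to reach, as a shift and turn from the pose commanded when the call began, along the tool's axes at that moment, turning the shorter way round; what a row does not reach only later rows make up. The controller multiplies each number of a shift by 80 mm and each number of a turn by 180 degrees. A row lasts 1/10 s, in which the tool goes at most 50 mm and 8.59 degrees, less where a joint would pass 70% of its speed; a pose out of reach is approached as far as the arm can. A call with a number of a shift or a turn outside -1 to 1 is refused whole. A call with a gripper value outside its range is refused whole. The fingers move at their own pace and stop on an object; the grip force is fixed at half the most. Time passes only in rows, so rows that repeat a pose let the fingers close. It gives the time, the measured TCP pose, the force, the opening and the grip force at its end, in the units of the state.
- ctrl.get_obs(): the state, without advancing time (a new reading comes with each control period).
- ctrl.get_image(name): name is "scene" or "top" or "wrist"; returns (picture, depth): 420x560x3 uint8, red, green, blue; 420x560 float32, mm along the optical axis (not along the pixel's ray), 0 where there is no reading.
- ctrl.camera_params(name): a dict with "camera_matrix" (3x3 intrinsics, pixels), "world_to_cam" (4x4, takes a point from world to camera coordinates); the wrist camera has in their place "tool_from_camera" (4x4, takes a point from camera to tool coordinates, whose origin is the TCP and whose axes are the flange's). Camera axes: x right, y down, z forward; pixel columns grow to the right and rows downward; lengths in mm; the calibration is good to about 2 mm. The wrist camera is an equidistant fisheye: a pixel r from the principal point sees the ray r / f radians off the axis. A picture is of the moment at which its call begins: read the wrist's pose just before it. camera_params takes no time and is no camera call.
- ctrl.close_job(): hands the job in; it is judged then, once.
The state is a dict: "t": time; "qpos": joint angles; "qvel": joint speeds; "joint_torque": joint torques, N m; "ee_pos": TCP position; "orientation": TCP orientation; "ft_force": force on the tool from outside, world axes, zero at the start; "moment": the same for the moment, N m; "width": finger opening in mm; "grasp_force": force on a finger pad.
Only numpy, scipy, OpenCV 4.12 (cv2) and the standard library are available. Lean on these libraries where they do the work, as an engineer would, in place of code of your own. Each camera call takes 0.05 s, during which the arm holds its last target. There are 200 camera calls.

## Task

Get the plotting board ready for ruling: first lift the orange stop over its yellow catch bump and slide it along its rail to the other side of the bump, so that it drops down again behind it. Then lay the square with the inner face of its wooden stock flush along the board's near edge, the blade reaching out over the map, and the left end of the stock right up against the stop. Let go of everything and leave the pill bottle, pencil case and radio where they are.

Things in the scene. Friction and masses are not known exactly. Their poses are not given: they have to be found in the camera images.
- board_edge (a point): Plywood plotting board with a paper map, fixed, 200 (x) by 300 (y) by 20 mm thick. This point: middle of its near long edge (toward the robot), at the board's top, 20 mm above the table. Axes are the board's: x from the near edge across the board away from the robot, y along the edge to the left, z up. The vertical near-edge face is the plane x = 0.
- stop (a joint): Travel (m) of the orange stop along its rail, 0 = parked at left, growing along the board's -y, end 0.074. At 0 its centre is at y = 120 mm from board_edge. The yellow bump (y = 64 to 72 mm, 7 mm high) blocks its foot between 0.038 and 0.066 unless lifted over 7 mm; beyond 0.066 it drops down behind the bump and cannot go back. About 1 N of friction; stays where left.
- stop_lift (a joint): Height (m) by which the stop is lifted on its post: 0 = down, 0.022 = top. It weighs about 120 g and falls back down when released.
- stop_grip (a point): Centre of the stop's black upright grip fin, 50 mm along the board's x, 16 mm along y, 32 mm high, on a 20 mm wide orange bar. With the stop down it is 65 mm above the table and 21 mm from board_edge along x; fin's foot 48, top 80 mm above the table. A 10 mm guide post (top 92 mm up) stands 37 mm from it along +x. Axes as the board's.
- stop_face (a point): Middle of the right-hand (-y) face of the stop's tongue, the orange part hanging down before the board's near edge; the square's stock butts against this face. The tongue spans 2.5 to 30.5 mm in front of the edge and, with the stop down, reaches to 6 mm above the table. The face is 10 mm to the -y side of stop_grip. Axes as the board's.
- square_grip (a point): Centre of the blue grip rib of the loose square (350 g), 14 mm (x) by 80 mm (y), standing 24 mm above the blade; this point is 38 mm and the rib's top 50 mm above the table. Axes are the square's: x along the blade to its tip, y along the stock (left end +y), z up. The stock's inner face is 15 mm from here along +x, its ends 75 mm along +-y. Centre of mass near the rib.
- square: The square: dark wooden stock 45 (x) by 150 (y) by 22 mm high, with an aluminium blade 40 mm wide, 4 mm thick, underside 22 mm above the table (it passes 2 mm over the board), reaching 155 mm beyond the stock's inner face. It stands stably on its stock on the table, at the start and when set. Origin: at table level below the middle of the inner face.
- face_left (a point): Point on the inner face of the square's stock, half-way up, 5 mm from its left (+y) end. Axes as the square's.
- face_right (a point): Point on the inner face of the square's stock, half-way up, 5 mm from its right (-y) end. Axes as the square's.
- square_end (a point): Centre of the left (+y) end face of the square's stock. Axes as the square's.
- pill_bottle: White jar with a red label, 60 mm across, 100 mm high, loose; origin at the centre of its underside. A bystander.
- pencil_case: Yellow pencil case, 170 by 75 by 50 mm, loose; origin at the centre of its underside. A bystander.
- radio: Black handheld radio lying flat, 55 by 120 by 34 mm, loose; origin at the centre of its underside. A bystander.
Not all that is in view belongs to the job. Of the things that look like the square, the larger one is meant.

How it is judged:
By the outcome, as a careful person would: the job done as asked, in the order asked, and still so for the second after the job is handed in, with the robot touching nothing.
It also fails if it takes over 64 s, if anything falls off the work surface, if the arm or the gripper's body presses on something with over 40 N, if the wrist force passes 120 N, or if a joint passes its speed limit or range.

## Working session

There is one attempt and no reset: what is moved stays moved. The work goes in short steps, Python scripts to look and compute and a tool call to move; the robot and the scene stay as the last step left them, time stands still between calls to the robot, and variables do not carry over. Pictures are saved under pics/ and viewed, at most 10 in all, crops included, and the job is handed in when it is done.

Besides the shell and the picture viewer there is one more tool, called after ">>>" in YAML: its name, and indented under it one key for each argument. arm_command: Moves the arm, as the interface text tells. Shifts and turns lie within -1 to 1; 1 stands for 80 mm of shift or 180 degrees of turn. Its arguments: {"type":"object","properties":{"rows":{"type":"array","items":{"type":"number"}}},"required":["rows"]}

```bash
mkdir -p pics
cat > h.py <<'E'
import numpy as np, cv2
from workcell import ctrl
from scipy.spatial.transform import Rotation as R
def cloud(name):
    im,d=ctrl.get_image(name); p=ctrl.camera_params(name)
    K=np.array(p["camera_matrix"]); T=np.linalg.inv(np.array(p["world_to_cam"]))
    v,u=np.mgrid[:420,:560]
    c=np.stack([(u-K[0,2])/K[0,0]*d,(v-K[1,2])/K[1,1]*d,d],-1)
    w=c@T[:3,:3].T+T[:3,3]; w[d==0]=np.nan
    return im,d,w
def save(n,im): cv2.imwrite("pics/"+n,im[...,::-1])
E
python3 - <<'E'
from h import *
o=ctrl.get_obs(); print(o)
a,d,w=cloud("top"); np.savez("top.npz",im=a,w=w)
b,d2,w2=cloud("scene"); np.savez("scene.npz",im=b,w=w2)
save("both.png",cv2.resize(np.vstack([a,b]),(800,1200))[:600]); save("scene1.png",b); save("top1.png",a)
for n in("top","scene","wrist"): print(n,ctrl.camera_params(n))
E
```

```text
{'t': 0.0, 'qpos': array([ 1.16499933e+00,  4.23829658e-01,  1.63069125e+00, -3.31980832e-05,
        1.08859599e+00, -1.90349548e-02]), 'qvel': array([-0.00147021, -0.00089614,  0.00081751,  0.00061434,  0.00104775,
       -0.00022276]), 'joint_torque': array([ 7.69199614e-04, -5.44623971e+01, -2.73673725e+01,  6.44627865e-02,
        2.26628745e-02, -1.11826409e-04]), 'ee_pos': array([235.54010194, 578.34634947, 240.90816651]), 'orientation': array([-6.03664778e-01, -3.08275028e+00,  2.34998234e-03]), 'ft_force': array([-0.62785304,  0.13472171,  0.51463372]), 'moment': array([-0.01293795, -0.02527336,  0.01268985]), 'grasp_force': 0.0, 'width': 87.88059443782196}
top {'camera_matrix': array([[463.96450124,   0.        , 277.68873767],
       [  0.        , 463.96450124, 204.65962738],
       [  0.        ,   0.        ,   1.        ]]), 'world_to_cam': array([[ 2.52112409e-02, -9.99194242e-01,  3.12291635e-02,
        -7.39786154e+00],
       [-9.89698948e-01, -2.93511181e-02, -1.40123178e-01,
         6.19444037e+02],
       [ 1.40926883e-01, -2.73747911e-02, -9.89641468e-01,
   
[... 487 characters left out ...]
7383702e-01,  2.25671603e-01, -6.24891934e-01,
         1.90598114e+03],
       [ 0.00000000e+00,  0.00000000e+00,  0.00000000e+00,
         1.00000000e+00]])}
wrist {'camera_matrix': array([[325.1922621 ,   0.        , 281.45440524],
       [  0.        , 325.1922621 , 207.85905937],
       [  0.        ,   0.        ,   1.        ]]), 'tool_from_camera': array([[ 1.13759501e-03, -9.52360232e-01, -3.04973269e-01,
         8.49928039e+01],
       [ 9.99999350e-01,  1.06008999e-03,  4.19730947e-04,
         2.39671654e-01],
       [-7.64359513e-05, -3.04973548e-01,  9.52360819e-01,
        -1.42867204e+02],
       [ 0.00000000e+00,  0.00000000e+00,  0.00000000e+00,
         1.00000000e+00]])}
```

View pics/top1.png

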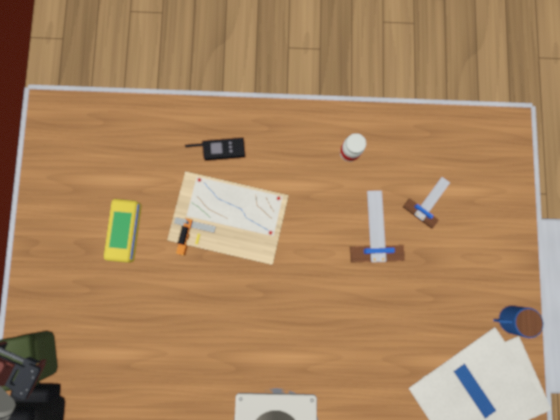

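View pics/scene1.png

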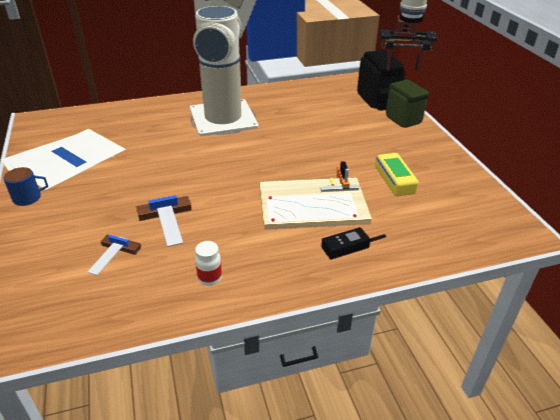

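The top view shows the big square at (377,250), with its blue rib at (380,251). The smaller look-alike is at (421,212), and there are other blue items at (475,390) and the mug at (520,320). The board's near edge runs from (168,240) to (274,263), with the orange stop at about (184,236). I choose the larger square at (377,250).

```bash
cat >> h.py <<'E'
def ray(name,uv,z):
    p=ctrl.camera_params(name); K=np.array(p["camera_matrix"]); T=np.linalg.inv(np.array(p["world_to_cam"]))
    r=T[:3,:3]@np.linalg.solve(K,np.array([uv[0],uv[1],1.])); return T[:3,3]+r*(z-T[2,3])/r[2]
E
python3 - <<'E'
from h import *
z=np.load("top.npz"); im,w=z["im"],z["w"]
hsv=cv2.cvtColor(im,cv2.COLOR_RGB2HSV); roi=np.zeros((420,560),bool)
def rect(m,y0,y1,x0,x1,z,tag):
    k=np.zeros_like(m,np.uint8); k[y0:y1,x0:x1]=m[y0:y1,x0:x1]
    n,l,s,c=cv2.connectedComponentsWithStats(k,connectivity=8)
    i=1+np.argmax(s[1:,4]); pts=np.argwhere(l==i)[:,::-1].astype(np.float32)
    b=cv2.boxPoints(cv2.minAreaRect(pts))
    W=np.array([ray("top",q,z) for q in b])
    print(tag,"area",s[i,4],"c px",c[i],"c",ray("top",c[i],z).round(1),"medz",np.nanmedian(w[l==i][:,2]).round(1))
    print("  corners",W[:,:2].round(1).tolist(),"sides",[round(float(np.linalg.norm(W[j]-W[j-1])),1) for j in range(4)])
H,S,V=[hsv[...,i].astype(int) for i in range(3)]
rect((H>100)&(H<128)&(S>120),240,265,350,405,50,"rib")
rect((V<110)&(S>60)&((H<20)|(H>170)),240,270,340,412,22,"stock")
rect((S<60)&(V>120),180,265,360,392,26,"blade")
rect((w[...,2]>10)&(w[...,2]<120),160,275,150,300,20,"board")
rect((V<60),215,260,165,200,80,"fin")
rect((H<14)&(S>190)&(V>170),210,260,165,200,48,"orange")
crop=np.hstack([im[160:275,150:300],im[160:275,335:485]]); save("crop.png",cv2.resize(crop,None,fx=2.6,fy=2.6,interpolation=cv2.INTER_CUBIC))
E
```

```text
rib area 113 c px [379.48672566 250.17699115] c [ 500.5 -273.2   50. ] medz 51.6
  corners [[505.4, -233.1], [507.5, -310.7], [496.5, -310.6], [494.5, -233.1]] sides [10.9, 77.6, 11.0, 77.5]Traceback (most recent call last):
  File "<stdin>", line 14, in <module>
  File "<stdin>", line 7, in rect
    return _wrapfunc(a, 'argmax', axis=axis, out=out, **kwds)
    return bound(*args, **kwds)
ValueError: attempt to get argmax of an empty sequence
```

Run:
```python
from h import *
z=np.load("top.npz"); im,w=z["im"],z["w"]
hsv=cv2.cvtColor(im,cv2.COLOR_RGB2HSV)
H,S,V=[hsv[...,i].astype(int) for i in range(3)]
def rect(m,y0,y1,x0,x1,z,tag):
    k=np.zeros_like(m,np.uint8); k[y0:y1,x0:x1]=m[y0:y1,x0:x1]
    n,l,s,c=cv2.connectedComponentsWithStats(k,connectivity=8)
    if n<2: print(tag,"none"); return
    i=1+np.argmax(s[1:,4]); pts=np.argwhere(l==i)[:,::-1].astype(np.float32)
    b=cv2.boxPoints(cv2.minAreaRect(pts))
    W=np.array([ray("top",q,z) for q in b])
    print(tag,"area",s[i,4],"c px",c[i].round(1),"c",ray("top",c[i],z).round(1),"medz",np.nanmedian(w[l==i][:,2]).round(1))
    print("  corners",W[:,:2].round(1).tolist(),"sides",[round(float(np.linalg.norm(W[j]-W[j-1])),1) for j in range(4)])
print(im[255,360],im[255,398],im[236,184],im[250,181],im[200,181])
rect((V<125)&(H<25),240,270,340,412,22,"stock")
rect((S<60)&(V>120),180,248,360,392,26,"blade")
rect((w[...,2]>10)&(w[...,2]<120),160,275,150,300,20,"board")
rect((V<70),215,260,165,200,80,"fin")
rect((H<16)&(S>190)&(V>150),210,260,165,200,48,"orange")
crop=np.hstack([im[160:275,150:300],im[160:275,335:485]]); save("crop.png",cv2.resize(crop,None,fx=2.6,fy=2.6,interpolation=cv2.INTER_CUBIC))
```

```text
[125  84  59] [121  81  57] [36 34 36] [220 142  66] [216 197 162]
stock area 88 c px [395.5 254.5] c [ 491.1 -325.4   22. ] medz 23.1
  corners [[489.5, -298.8], [515.8, -328.5], [492.3, -349.4], [466.1, -319.7]] sides [31.4, 39.7, 31.5, 39.6]
blade area 890 c px [375.7 218.8] c [ 589.8 -269.    26. ] medz 26.9
  corners [[670.9, -242.8], [674.4, -289.1], [511.0, -295.2], [507.8, -249.8]] sides [163.2, 46.4, 163.5, 45.5]
board area 7651 c px [227.1 217.9] c [581.1 150.4  20. ] medz 22.1
  corners [[485.5, 319.9], [712.9, 281.1], [651.9, -19.1], [426.1, 27.3]] sides [298.6, 230.7, 306.3, 230.5]
fin area 71 c px [182.9 235.1] c [525.  260.7  80. ] medz 81.0
  corners [[507.2, 270.5], [546.3, 263.0], [543.6, 251.0], [504.6, 258.5]] sides [12.2, 39.8, 12.3, 39.8]
orange none
```

View pics/crop.png

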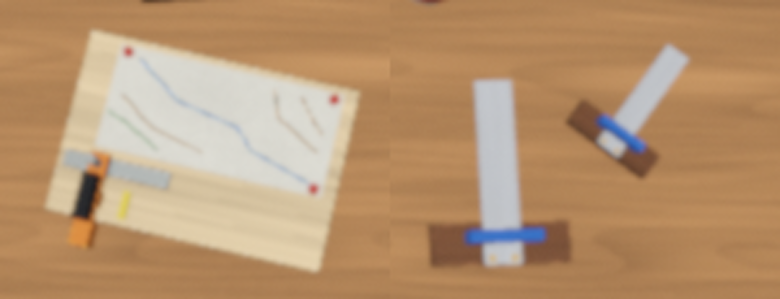

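The crop confirms my choice: the left, larger square with a long blade is the one, and the right one is the small look-alike. The stop's black fin is at about world (525,261), and the board's yaw is about -11°. Next I move above the fin.

>>> arm_command:
  rows: [0,0,-0.03,-0.5,-0.375,0,1,0,0,-0.059,-1,-0.75,0,1,0,0,-0.059,-1,-0.75,0,1]

```text
t: 0.4
ee_pos: [288.7, 488.6, 241.0]
orientation: [-0.317, -3.125, 0.006]
ft_force: [-0.4, 0.2, -1.1]
width: 88.0
grasp_force: 0.0
```

>>> arm_command:
  rows: [0,0,0,-0.44,-0.28,0.11,1,0,0,0,-0.875,-0.56,0.22,1]

```text
t: 0.6
ee_pos: [347.2, 435.2, 224.1]
orientation: [0.314, 3.125, 0.001]
ft_force: [0.4, -0.9, 0.8]
width: 87.9
grasp_force: 0.0
```

>>> arm_command:
  rows: [0,0,0,-0.44,-0.28,0.11,1,0,0,0,-0.875,-0.56,0.22,1]

```text
t: 0.8
ee_pos: [407.2, 376.5, 206.1]
orientation: [-0.316, -3.126, -0.0]
ft_force: [0.2, 0.7, 0.8]
width: 87.8
grasp_force: 0.0
```

>>> arm_command:
  rows: [0,0,0,-0.44,-0.28,0.11,1,0,0,0,-0.875,-0.56,0.22,1]

```text
t: 1.0
ee_pos: [467.0, 318.5, 188.4]
orientation: [-0.317, -3.126, -0.0]
ft_force: [0.2, -0.1, -0.0]
width: 87.7
grasp_force: 0.0
```

>>> arm_command:
  rows: [0,0,0,-0.44,-0.28,0.11,1,0,0,0,-0.875,-0.56,0.22,1,0,0,0,-0.875,-0.56,0.22,1,0,0,0,-0.875,-0.56,0.22,1]

```text
t: 1.4
ee_pos: [525.8, 261.1, 170.7]
orientation: [-0.32, -3.124, 0.0]
ft_force: [-0.4, -0.6, 0.3]
width: 87.8
grasp_force: 0.0
```

```bash
cat >> h.py <<'E'
def wcloud():
    o=ctrl.get_obs(); im,d=ctrl.get_image("wrist"); p=ctrl.camera_params("wrist")
    K=np.array(p["camera_matrix"]); T=np.array(p["tool_from_camera"])
    Rt=R.from_rotvec(o["orientation"]).as_matrix()
    v,u=np.mgrid[:420,:560]; a=(u-K[0,2])/K[0,0]; b=(v-K[1,2])/K[1,1]; r=np.hypot(a,b)+1e-9
    c=np.stack([a/r*np.tan(r)*d,b/r*np.tan(r)*d,d],-1)
    w=(c@T[:3,:3].T+T[:3,3])@Rt.T+o["ee_pos"]; w[(d==0)|(r>1.4)]=np.nan
    rd=np.stack([a/r*np.sin(r),b/r*np.sin(r),np.cos(r)],-1)@T[:3,:3].T@Rt.T; org=Rt@T[:3,3]+o["ee_pos"]
    return im,w,(org,rd),o
def wplane(rays,z): # world pts of every pixel on plane z
    org,rd=rays; return org+rd*((z-org[2])/rd[...,2])[...,None]
E
python3 - <<'E'
from h import *
im,w,ry,o=wcloud(); print(o["t"],o["ee_pos"],R.from_rotvec(o["orientation"]).as_matrix().round(4),o["ft_force"])
np.savez("w1.npz",im=im,w=w,org=ry[0],rd=ry[1]); save("w1.png",im)
E
```

```text
1.4 [525.76611066 261.10385169 170.70639062] [[-9.793e-01  2.025e-01 -1.200e-03]
 [ 2.025e-01  9.793e-01 -2.000e-04]
 [ 1.100e-03 -4.000e-04 -1.000e+00]] [-0.37015702 -0.63163296  0.30827917]
```

View pics/w1.png

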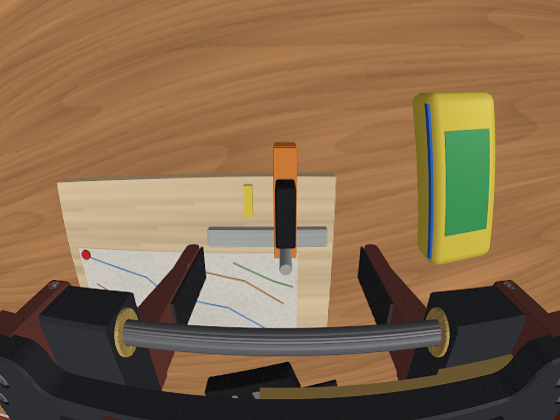

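The wrist view shows the black fin at (286,215), the guide post at (286,262), and the yellow bump at (248,200). The board's near edge runs from (58,182) to (335,176). Next I measure the edge and fin from this.

Run:
```python
from h import *
z=np.load("w1.npz"); im,w=z["im"],z["w"]; ry=(z["org"],z["rd"])
P20=wplane(ry,20); P80=wplane(ry,80); Z=w[...,2]
# near edge: scan columns downward, first pixel with height 15..25
pts=[];dp=[]
for c in list(range(66,240,3))+list(range(304,330,3)):
    col=Z[120:240,c]; i=np.where((col>16)&(col<26))[0]
    if len(i): pts.append(P20[120+i[0],c]); dp.append(w[120+i[0]+1,c])
pts=np.array(pts)[:,:2]
for k in range(3):
    vx,vy,x0,y0=cv2.fitLine(pts.astype(np.float32),cv2.DIST_HUBER,0,.01,.01).ravel()
    n=np.array([-vy,vx]); r=(pts-[x0,y0])@n; print("edge rms",r.std().round(2),len(pts)); pts=pts[abs(r)<max(1,2*r.std())]
ey=np.array([vx,vy])*np.sign(vy); ex=np.array([ey[1],-ey[0]])
print("ey",ey,"yaw",np.degrees(np.arctan2(ex[1],ex[0])),"pt",x0,y0, "dp",np.median(np.array(dp)[:,2]))
# ends of near edge -> corners
L=P20[182:186,40:80];
e0=np.array([x0,y0])
row=w[150:240]; m=(Z>16)&(Z<26); ys=((w[...,:2]-e0)@ey); xs=((w[...,:2]-e0)@ex)
mm=m&(xs>3)&(xs<15); yp=((P20[...,:2]-e0)@ey)[mm]; print("edge ends",yp.min(),yp.max(),np.ptp(yp))
mid=e0+ey*(yp.min()+yp.max())/2; print("board_edge",mid)
hsv=cv2.cvtColor(im,cv2.COLOR_RGB2HSV).astype(int)
f=(hsv[...,2]<60)&(Z>72)&(Z<88); f[:, :265]=0; f[:,310:]=0; f[:170]=0;f[252:]=0
q=P80[f][:,:2]; a=(q-mid)@ex; b=(q-mid)@ey
print("fin n",f.sum(),"z",np.median(Z[f]),"x",a.min(),a.max(),"y",b.min(),b.max(),"expected x -4..46, y 112..128")
yb=(hsv[...,0]>22)&(hsv[...,0]<32)&(hsv[...,1]>150); yb[:,:235]=0; yb[:,262:]=0; yb[:180]=0; yb[225:]=0
q=wplane(ry,27)[yb][:,:2]; print("bump y",((q-mid)@ey).min(),((q-mid)@ey).max(), "exp 64..72")
c=mid+ex*(21)+ey*np.median(b); print("fin centre", c, mid+21*ex+120*ey)
np.savez("board.npz",mid=mid,ex=ex,ey=ey)
```

```text
edge rms 0.32 67
edge rms 0.32 67
edge rms 0.32 67
ey [0.1980558  0.98019075] yaw -11.42329 pt 483.04453 160.18214 dp 19.578334027497846
edge ends -141.0795647455129 249.04695048672892 390.1265152322418
board_edge [493.73630883 213.09646078]
fin n 1251 z 79.58091913823542 x -6.085571713117988 44.92274391219315 y 48.96730317974852 64.22782190821064 expected x -4..46, y 112..128
bump y 18.90155517795972 26.860947446513812 exp 64..72
fin centre [525.51919473 264.36125995] [538.08701111 326.56018301]
```

The fin is at y≈101.7 in board coordinates, so the stop starts at 18 mm of travel. The bump (68) and the right corner (-150) agree with each other, which puts board_edge at about (484.8,168.9). Next I descend and grip.

>>> arm_command:
  rows: [0,0,-0.0014,0.025,0.04,0.4,1,0,0,-0.0014,0.025,0.04,0.75,1,0,0,-0.0014,0.025,0.04,0.75,1]

```text
t: 1.75
ee_pos: [521.1, 265.4, 108.5]
orientation: [-0.305, -3.121, 0.005]
ft_force: [-0.4, -0.1, 0.0]
width: 88.0
grasp_force: 0.0
```

>>> arm_command:
  rows: [0,0,0,0,0,0.25,1,0,0,0,0,0,0.5,1,0,0,0,0,0,0.5,1]

```text
t: 2.05
ee_pos: [522.8, 265.5, 70.6]
orientation: [-0.307, -3.124, 0.002]
ft_force: [-0.4, 0.1, 0.1]
width: 87.7
grasp_force: 0.0
```

>>> arm_command:
  rows: [0,0,0,0,0,0,-1,0,0,0,0,0,0,-1,0,0,0,0,0,0,-1,0,0,0,0,0,0,-1,0,0,0,0,0,0,-1]

```text
t: 2.55
ee_pos: [524.6, 265.1, 71.8]
orientation: [0.309, 3.126, 0.001]
ft_force: [-0.9, -0.0, -0.4]
width: 51.2
grasp_force: 0.0
```

>>> arm_command:
  rows: [0,0,0,0,0,0,-1,0,0,0,0,0,0,-1,0,0,0,0,0,0,-1,0,0,0,0,0,0,-1,0,0,0,0,0,0,-1]

```text
t: 3.05
ee_pos: [524.3, 265.0, 71.2]
orientation: [-0.309, -3.126, 0.0]
ft_force: [0.3, -0.3, 0.3]
width: 15.9
grasp_force: 30.0
```

>>> arm_command:
  rows: [0,0,0,0,0,-0.09,-1,0,0,0,0,0,-0.175,-1,0,0,0,0,0,-0.175,-1]

```text
t: 3.35
ee_pos: [524.4, 265.1, 86.3]
orientation: [0.309, 3.126, 0.0]
ft_force: [1.4, -0.3, -1.3]
width: 15.7
grasp_force: 30.0
```

>>> arm_command:
  rows: [0,0,0,0,-0.17,0,-1,0,0,0,0,-0.34,0,-1,0,0,0,0,-0.51,0,-1,0,0,0,0,-0.675,0,-1,0,0,0,0,-0.675,0,-1]

```text
t: 3.85
ee_pos: [513.2, 210.0, 85.2]
orientation: [-0.312, -3.125, 0.001]
ft_force: [-0.8, -1.7, -1.8]
width: 15.6
grasp_force: 30.0
```

>>> arm_command:
  rows: [0,0,0,0,0,0.08,-1,0,0,0,0,0,0.165,-1,0,0,0,0,0,0.165,-1]

```text
t: 4.15
ee_pos: [513.7, 212.3, 71.3]
orientation: [-0.309, -3.126, 0.0]
ft_force: [0.1, -0.7, -1.9]
width: 16.2
grasp_force: 30.0
```

>>> arm_command:
  rows: [0,0,0,0,0,0,1,0,0,0,0,0,0,1,0,0,0,0,0,0,1,0,0,0,0,0,0,1,0,0,0,0,0,0,1]

```text
t: 4.65
ee_pos: [513.9, 212.2, 72.1]
orientation: [0.309, 3.126, 0.0]
ft_force: [0.5, 0.9, 0.0]
width: 52.4
grasp_force: 0.0
```

>>> arm_command:
  rows: [0,0,0,0,0,-0.3,1,0,0,0,0,0,-0.6,1,0,0,0,0,0,-1,1,0,0,0,0,0,-1,1]

```text
t: 5.05
ee_pos: [516.2, 213.0, 155.9]
orientation: [0.308, 3.12, 0.005]
ft_force: [0.6, 0.2, 1.1]
width: 84.2
grasp_force: 0.0
```

>>> arm_command:
  rows: [0,0,0,0,0,-0.4,1,0,0,0,0,0,-0.4,1]

```text
t: 5.25
ee_pos: [515.5, 212.7, 186.7]
orientation: [0.309, 3.122, 0.004]
ft_force: [0.1, 0.1, 0.2]
width: 87.6
grasp_force: 0.0
```

Run:
```python
from h import *
im,w,ry,o=wcloud(); print(o["t"],o["ee_pos"],o["qpos"])
z=np.load("board.npz"); ex,ey=z["ex"],z["ey"]; mid=z["mid"]-45.1*ey; np.savez("board.npz",mid=mid,ex=ex,ey=ey); print(mid)
Z=w[...,2]; hsv=cv2.cvtColor(im,cv2.COLOR_RGB2HSV).astype(int)
def rep(m,h,t):
    q=wplane(ry,h)[m][:,:2]-mid; a=q@ex;b=q@ey; print(t,m.sum(),np.median(Z[m]),np.percentile(a,[.5,99.5]),np.percentile(b,[.5,99.5]))
box=np.zeros(Z.shape,bool); box[140:270,220:340]=1
rep(box&(hsv[...,2]<60)&(Z>60),80,"fin")
rep(box&(hsv[...,0]>22)&(hsv[...,0]<32)&(hsv[...,1]>150),27,"bump")
P=wplane(ry,20); pts=[]
for c in list(range(66,250,3)):
    i=np.where((Z[120:260,c]>16)&(Z[120:260,c]<26))[0]
    if len(i): pts.append(P[120+i[0],c,:2]-mid)
pts=np.array(pts); print("edge x vs y fit",np.polyfit(pts@ey,pts@ex,1),np.std(pts@ex),(pts@ey).min(),(pts@ey).max())
```

```text
5.25 [515.48543279 212.71555127 186.72514707] [ 3.70019020e-01  3.94766335e-01  1.82506713e+00  1.05521852e-05
  9.16606165e-01 -1.00370175e+00]
[484.80399205 168.88986059]
fin 1175 79.51725831169722 [-8.59285245 44.17195701] [41.21575626 56.08612013]
bump 246 nan [ 6.06865013 36.2375362 ] [63.79576193 71.08877735]
edge x vs y fit [ 0.00023673 -0.20936882] 0.33816726202028646 -147.58206507057844 18.359660963137106
```

Seen from above, the stop is at y≈48.6 with its fin top at 79.5 mm, so it has dropped behind the bump at 71.4 mm of travel. Next I turn the tool and go over the square.

>>> arm_command:
  rows: [0,0,0.2125,0,0,0,1,0,0,0.2125,0,0,0,1,0,0,0.2125,0,0,0,1,0,0,0.2125,0,0,0,1,0,0,0.2125,0,0,0,1]

```text
t: 5.8
ee_pos: [513.0, 211.7, 182.4]
orientation: [-1.323, -2.848, 0.003]
ft_force: [0.7, 0.4, -0.7]
width: 88.0
grasp_force: 0.0
```

>>> arm_command:
  rows: [0,0,0.2125,0,0,0,1,0,0,0.2125,0,0,0,1,0,0,0.2125,0,0,0,1,0,0,0.2125,0,0,0,1,0,0,0.2125,0,0,0,1]

```text
t: 6.3
ee_pos: [513.0, 211.7, 182.3]
orientation: [-2.183, -2.258, 0.003]
ft_force: [0.2, 0.9, -0.3]
width: 88.3
grasp_force: 0.0
```

>>> arm_command:
  rows: [0,0,0,-0.5,0,0,1,0,0,0,-1,0,0,1]

```text
t: 6.5
ee_pos: [516.0, 131.8, 182.4]
orientation: [-2.175, -2.266, 0.003]
ft_force: [0.2, -0.5, -0.4]
width: 88.1
grasp_force: 0.0
```

>>> arm_command:
  rows: [0,0,0,-0.5,0,0,1,0,0,0,-1,0,0,1]

```text
t: 6.7
ee_pos: [519.0, 50.7, 182.5]
orientation: [-2.177, -2.264, 0.003]
ft_force: [1.1, -0.9, -0.3]
width: 88.0
grasp_force: 0.0
```

>>> arm_command:
  rows: [0,0,0,-0.5,0,0,1,0,0,0,-1,0,0,1]

```text
t: 6.9
ee_pos: [522.1, -29.3, 182.6]
orientation: [-2.177, -2.263, 0.002]
ft_force: [-0.1, 0.1, -0.0]
width: 87.9
grasp_force: 0.0
```

>>> arm_command:
  rows: [0,0,0,-0.5,0,0,1,0,0,0,-1,0,0,1]

```text
t: 7.1
ee_pos: [525.2, -109.2, 182.5]
orientation: [-2.177, -2.263, 0.002]
ft_force: [1.0, -0.0, 0.2]
width: 87.8
grasp_force: 0.0
```

>>> arm_command:
  rows: [0,0,0,-0.5,0,0,1,0,0,0,-1,0,0,1]

```text
t: 7.3
ee_pos: [528.3, -189.0, 182.4]
orientation: [-2.177, -2.262, 0.001]
ft_force: [0.7, -0.2, 0.5]
width: 87.7
grasp_force: 0.0
```

>>> arm_command:
  rows: [0,0,0,-0.5,-0.2,0,1,0,0,0,-1,-0.4,0,1,0,0,0,-1,-0.4,0,1,0,0,0,-1,-0.4,0,1]

```text
t: 7.7
ee_pos: [499.3, -269.1, 182.6]
orientation: [-2.179, -2.26, 0.0]
ft_force: [0.1, 0.2, -0.4]
width: 87.9
grasp_force: 0.0
```

Run:
```python
from h import *
im,w,ry,o=wcloud(); print(o["t"],o["ee_pos"],R.from_rotvec(o["orientation"]).as_matrix().round(4),o["qpos"].round(3))
np.savez("w2.npz",im=im,w=w,org=ry[0],rd=ry[1]); save("w2.png",im)
Z=w[...,2]; hsv=cv2.cvtColor(im,cv2.COLOR_RGB2HSV).astype(int)
m=(hsv[...,0]>100)&(hsv[...,0]<130)&(hsv[...,1]>120)&(Z>44)&(Z<56)
P=wplane(ry,50)[m][:,:2].astype(np.float32); (c,s,a)=r=cv2.minAreaRect(P)
print("rib n",m.sum(),"c",c,"size",s,"ang",a,np.median(Z[m]),"px",np.argwhere(m).mean(0))
```

```text
7.7 [ 499.34166102 -269.11261583  182.64824142] [[-0.0361  0.9993 -0.0017]
 [ 0.9993  0.0361  0.0013]
 [ 0.0014 -0.0017 -1.    ]] [-0.515  0.416  1.802  0.     0.926 -0.552]
rib n 1267 c (500.7514953613281, -272.1439514160156) size (13.229095458984375, 78.82624053955078) ang 2.65881085395813 49.632982257494405 px [205.6148382  283.81373323]
```

View pics/w2.png

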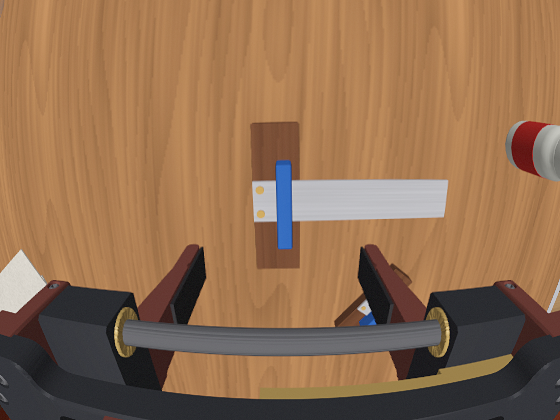

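The wrist view shows the rib at (284,205), lying across the blade, with the stock at (275,195) and the small look-alike well clear at (375,300). Rib centre is (500.8,-272.1) with yaw 2.7°, and its measured size matches the 14×80 given. Next I descend and grip.

>>> arm_command:
  rows: [0,0,-0.0033,-0.038,0.016,0.5,1,0,0,-0.0033,-0.038,0.016,0.95,1,0,0,-0.0033,-0.038,0.016,0.95,1]

```text
t: 8.05
ee_pos: [499.2, -268.5, 103.7]
orientation: [-2.158, -2.271, 0.003]
ft_force: [-1.5, -0.2, -0.2]
width: 87.8
grasp_force: 0.0
```

>>> arm_command:
  rows: [0,0,0,0,0,0.3,1,0,0,0,0,0,0.6,1,0,0,0,0,0,0.74,1,0,0,0,0,0,0.74,1,0,0,0,0,0,0.74,1]

```text
t: 8.55
ee_pos: [502.5, -271.7, 49.9]
orientation: [2.165, 2.275, 0.0]
ft_force: [-0.6, 1.2, 0.5]
width: 87.9
grasp_force: 0.0
```

>>> arm_command:
  rows: [0,0,0,0,0,0,-1,0,0,0,0,0,0,-1,0,0,0,0,0,0,-1,0,0,0,0,0,0,-1,0,0,0,0,0,0,-1]

```text
t: 9.05
ee_pos: [501.8, -271.9, 49.1]
orientation: [2.166, 2.275, 0.0]
ft_force: [0.4, -0.5, -0.2]
width: 51.0
grasp_force: 0.0
```

>>> arm_command:
  rows: [0,0,0,0,0,0,-1,0,0,0,0,0,0,-1,0,0,0,0,0,0,-1,0,0,0,0,0,0,-1,0,0,0,0,0,0,-1]

```text
t: 9.55
ee_pos: [501.5, -271.7, 48.8]
orientation: [-2.166, -2.275, 0.0]
ft_force: [-0.8, -0.6, 1.1]
width: 13.7
grasp_force: 30.0
```

>>> arm_command:
  rows: [0,0,0,0,0,0,-1,0,0,0,0,0,-0.2,-1,0,0,0,0,0,-0.4,-1,0,0,0,0,0,-0.6,-1,0,0,0,0,0,-0.6,-1]

```text
t: 10.05
ee_pos: [503.4, -272.8, 100.1]
orientation: [2.163, 2.271, 0.002]
ft_force: [1.1, -0.6, -2.1]
width: 13.9
grasp_force: 30.0
```

Run:
```python
from h import *
o=ctrl.get_obs(); print(o["t"],o["ee_pos"],R.from_rotvec(o["orientation"]).as_matrix().round(4),o["width"],o["ft_force"])
```

```text
10.05 [ 503.42315508 -272.75425503  100.10031435] [[-0.0489  0.9988  0.0046]
 [ 0.9988  0.0489 -0.0026]
 [-0.0028  0.0045 -1.    ]] 13.89649615696924 [ 1.13649917 -0.61080378 -2.07851285]
```

>>> arm_command:
  rows: [0,0,0,0,-0.22,0,-1,0,0,0,0.2,-0.44,0,-1,0,0,0,0.6,-0.657,0,-1]

```text
t: 10.35
ee_pos: [446.9, -227.5, 97.3]
orientation: [2.167, 2.271, 0.001]
ft_force: [0.4, 0.0, -3.3]
width: 13.7
grasp_force: 30.0
```

>>> arm_command:
  rows: [0,0,0,0.436,0,0,-1,0,0,0,0.872,0,0,-1]

```text
t: 10.55
ee_pos: [442.7, -155.9, 97.1]
orientation: [2.168, 2.273, 0.0]
ft_force: [0.8, -0.0, -3.0]
width: 14.0
grasp_force: 30.0
```

>>> arm_command:
  rows: [0,0,0,0.436,0,0,-1,0,0,0,0.872,0,0,-1]

```text
t: 10.75
ee_pos: [439.9, -85.9, 97.2]
orientation: [2.167, 2.274, 0.001]
ft_force: [0.8, 0.4, -3.1]
width: 13.8
grasp_force: 30.0
```

>>> arm_command:
  rows: [0,0,0,0.436,0,0,-1,0,0,0,0.872,0,0,-1]

```text
t: 10.95
ee_pos: [436.5, -16.1, 97.2]
orientation: [2.166, 2.274, 0.001]
ft_force: [0.8, -0.1, -3.3]
width: 14.1
grasp_force: 30.0
```

>>> arm_command:
  rows: [0,0,0,0.436,0,0,-1,0,0,0,0.872,0,0,-1]

```text
t: 11.15
ee_pos: [433.1, 53.7, 97.2]
orientation: [2.166, 2.275, 0.001]
ft_force: [1.4, 0.9, -3.2]
width: 13.9
grasp_force: 30.0
```

>>> arm_command:
  rows: [0,0,0,0.3,0,0,-1,0,0,0,0.6,0,0,-1,0,0,0.04,0.872,0,0,-1,0,0,0.079,0.872,0,0,-1,0,0,0.079,0.872,0,0,-1]

```text
t: 11.65
ee_pos: [429.8, 122.6, 97.1]
orientation: [2.431, 1.99, 0.001]
ft_force: [0.1, -0.6, -3.0]
width: 13.8
grasp_force: 30.0
```

```bash
cat >> h.py <<'E'
def sq(ry,im,w,z,dz):
    """square in board coords from wrist: rib top at z"""
    b=np.load("board.npz"); mid,ex,ey=b["mid"],b["ex"],b["ey"]; Z=w[...,2]
    hsv=cv2.cvtColor(im,cv2.COLOR_RGB2HSV).astype(int)
    m=(hsv[...,0]>100)&(hsv[...,0]<130)&(hsv[...,1]>120)&(abs(Z-z)<dz)
    q=wplane(ry,z)[m][:,:2]-mid
    print("rib n",m.sum(),"z",np.median(Z[m]),cv2.minAreaRect(np.stack([q@ex,q@ey],-1).astype(np.float32)))
E
python3 - <<'E'
from h import *
im,w,ry,o=wcloud(); b=np.load("board.npz"); Rm=R.from_rotvec(o["orientation"]).as_matrix()
print(o["t"],o["ee_pos"],Rm.round(4),o["ft_force"]); d=o["ee_pos"][:2]-b["mid"]; print("board xy",d@b["ex"],d@b["ey"],"yaw err",np.degrees(np.arctan2(Rm[1,1],Rm[0,1]))+11.42)
save("w3.png",im); np.savez("w3.npz",im=im,w=w,org=ry[0],rd=ry[1])
E
```

```text
11.65 [429.82446141 122.60582254  97.12048419] [[ 1.975e-01  9.803e-01  6.000e-04]
 [ 9.803e-01 -1.975e-01  1.000e-04]
 [ 3.000e-04  5.000e-04 -1.000e+00]] [ 0.12070558 -0.62571429 -2.99700031]
board xy -44.72360523373753 -56.256201286755754 yaw err 0.028975109100517926
```

View pics/w3.png

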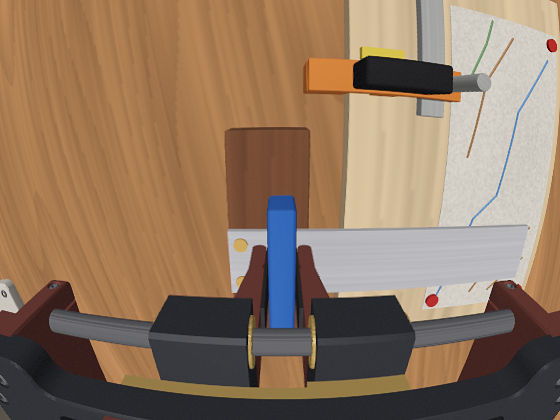

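The view shows the square held flat, with its stock at (268,180), rib at (282,260) and blade at (420,255) over the board. The stop is at (380,80), just past the yellow bump. Next I measure the stock relative to the edge and the stop.

Run:
```python
from h import *
z=np.load("w3.npz"); im,w=z["im"],z["w"]; ry=(z["org"],z["rd"]); b=np.load("board.npz"); mid,ex,ey=b["mid"],b["ex"],b["ey"]; Z=w[...,2]
box=np.zeros(Z.shape,bool); box[110:225,200:340]=1
m=box&(Z>62)&(Z<78); print("z",np.median(Z[m]),m.sum())
h=70.5
q=wplane(ry,h)[...,:2]-mid; X=q@ex; Y=q@ey
R_,L_=[],[]
for r in range(140,190,2):
    c=np.where(m[r])[0]; R_.append((Y[r,c[-1]],X[r,c[-1]])); L_.append((Y[r,c[0]],X[r,c[0]]))
for n,a in(("inner",R_),("outer",L_)):
    a=np.array(a); p=np.polyfit(a[:,0],a[:,1],1); print(n,"slope deg",np.degrees(np.arctan(p[0])).round(2),"x mean",a[:,1].mean().round(2), "at y mean",a[:,0].mean().round(1))
E_=[Y[np.where(m[:,c])[0][0],c] for c in range(240,300,4)]; print("left end y",np.median(E_),np.ptp(E_))
hsv=cv2.cvtColor(im,cv2.COLOR_RGB2HSV).astype(int)
m2=np.zeros(Z.shape,bool); m2[180:222,255:310]=1; m2&=(hsv[...,0]>100)&(hsv[...,0]<130)&(hsv[...,1]>120)
q=wplane(ry,98.5)[m2][:,:2]-mid; print("rib x",np.percentile(q@ex,[1,99]),"y end",(q@ey).max())
P=wplane(ry,20)[...,:2]-mid; pts=[]
for r in range(140,200,4):
    c=np.where((Z[r,315:400]>14)&(Z[r,315:400]<26))[0]; pts.append((P[r,315+c[0]]@ex))
print("edge x",np.mean(pts),np.std(pts))
# stop face: orange bar right side, top z 48
o=(hsv[...,0]<20)&(hsv[...,1]>200)&(hsv[...,2]>120); o[:50]=0;o[110:]=0;o[:,:310]=0;o[:,345:]=0
q=wplane(ry,48)[...,:2]-mid; print("orange n",o.sum(),"z",np.nanmedian(Z[o]),"right y",np.median([ (q[np.where(o[:,c])[0][-1],c]@ey) for c in range(315,340,3)]))
```

```text
z 70.25768376577061 7203
inner slope deg -0.42 x mean -30.78 at y mean -1.5
outer slope deg -1.36 x mean -74.98 at y mean -1.4
left end y 17.110919956981526 0.5869518566327585
rib x [-51.92005002 -39.04192208] y end -11.215189976370894
edge x -0.7281798392894179 0.26474179051423224Traceback (most recent call last):
  File "<stdin>", line 22, in <module>
IndexError: index -1 is out of bounds for axis 0 with size 0
```

>>> arm_command:
  rows: [0,0,0,0,0,0.2,-1,0,0,0,0,0,0.4,-1,0,0,0,0,0,0.58,-1,0,0,0,0,0,0.58,-1,0,0,0,0,0,0.58,-1]

```text
t: 12.2
ee_pos: [429.7, 121.5, 50.6]
orientation: [-2.43, -1.991, 0.001]
ft_force: [-0.2, 0.0, -3.2]
width: 13.6
grasp_force: 30.0
```

>>> arm_command:
  rows: [0,0,0,0.1,0.15,0,-1,0,0,0,0.16,0.33,0,-1,0,0,0,0.16,0.33,0,-1,0,0,0,0.16,0.33,0,-1]

```text
t: 12.6
ee_pos: [458.0, 129.1, 50.9]
orientation: [2.431, 1.99, 0.0]
ft_force: [-0.2, -0.2, -3.1]
width: 13.7
grasp_force: 30.0
```

```bash
cat > st.py <<'E'
from h import *
im,w,ry,o=wcloud(); b=np.load("board.npz"); mid,ex,ey=b["mid"],b["ex"],b["ey"]; Rm=R.from_rotvec(o["orientation"]).as_matrix()
d=o["ee_pos"][:2]-mid; f=o["ft_force"][:2]
print("t",o["t"],"board xy",d@ex,d@ey,"z",o["ee_pos"][2],"F",f@ex,f@ey,o["ft_force"][2],"M",o["moment"].round(2),"yaw err",np.degrees(np.arctan2(Rm[1,1],Rm[0,1]))+11.42)
np.savez("w4.npz",im=im,w=w,org=ry[0],rd=ry[1]); save("w4.png",im)
E
python3 st.py
```

```text
t 12.6 board xy -18.419985216939914 -44.361922207798116 z 50.9271874301506 F -0.18441448959918846 -0.2502680643127748 -3.0626329958733867 M [-0.08  0.14  0.03] yaw err 0.019101758369778565
```

View pics/w4.png

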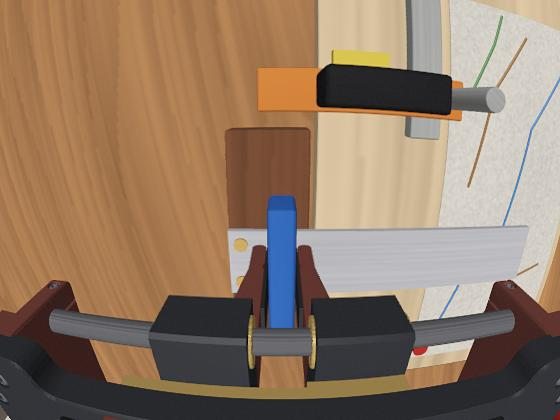

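The view shows the stock's end at (268,128), just short of the stop's bar at row 111, and its inner face about 3 mm from the board edge. Next: close in on y, lower, then press on x gently.

>>> arm_command:
  rows: [0,0,0,0.03,0,0,-1,0,0,0,0.06,0,0,-1,0,0,0,0.09,0,0,-1,0,0,0,0.09,0,0,-1]

```text
t: 13.05
ee_pos: [459.6, 136.7, 50.5]
orientation: [2.431, 1.99, 0.0]
ft_force: [-0.1, 0.3, -2.6]
width: 13.9
grasp_force: 30.0
```

>>> arm_command:
  rows: [0,0,0,0,0,0.012,-1,0,0,0,0,0,0.018,-1,0,0,0,0,0,0.018,-1]

```text
t: 13.35
ee_pos: [459.5, 136.3, 48.9]
orientation: [-2.431, -1.989, 0.001]
ft_force: [-0.2, -0.2, -3.5]
width: 13.4
grasp_force: 30.0
```

>>> arm_command:
  rows: [0,0,0,0,0.015,0,-1,0,0,0,0,0.03,0,-1,0,0,0,0,0.03,0,-1]

```text
t: 13.65
ee_pos: [462.3, 135.8, 49.1]
orientation: [2.431, 1.989, 0.0]
ft_force: [-0.4, -0.6, -3.5]
width: 13.9
grasp_force: 30.0
```

>>> arm_command:
  rows: [0,0,0,0.018,0,0,-1,0,0,0,0.036,0,0,-1,0,0,0,0.036,0,0,-1]

```text
t: 13.95
ee_pos: [462.6, 138.8, 49.1]
orientation: [2.431, 1.99, 0.0]
ft_force: [0.1, -0.3, -4.4]
width: 13.8
grasp_force: 30.0
```

```bash
python3 st.py
```

```text
t 13.95 board xy -15.80091142960094 -33.8667842341427 z 49.055214258429814 F 0.16720290785664682 -0.22321558823083398 -4.445601147753467 M [-0.04  0.09 -0.01] yaw err 0.01416437023545214
```

>>> arm_command:
  rows: [0,0,0,0,0.012,0,-1,0,0,0,0,0.018,0,-1,0,0,0,0,0.018,0,-1]

```text
t: 14.3
ee_pos: [464.1, 138.4, 49.0]
orientation: [2.431, 1.989, 0.0]
ft_force: [-0.2, -0.4, -2.2]
width: 13.9
grasp_force: 30.0
```

```bash
python3 st.py
```

```text
t 14.3 board xy -14.289762857921836 -34.01557223042312 z 49.04497429484602 F -0.06268871138797194 -0.4691758067918861 -2.1802359545991643 M [-0.    0.1  -0.03] yaw err 0.004094022640813932
```

View pics/w4.png

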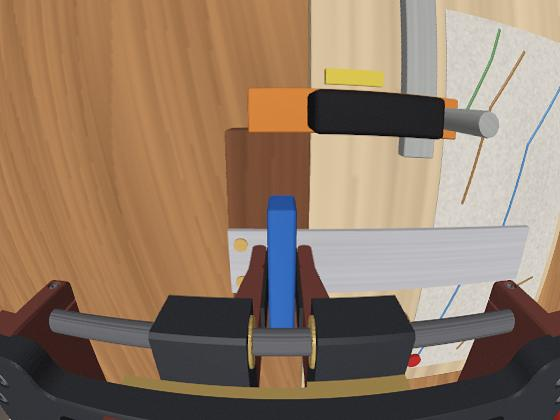

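The picture shows the stop's bar at row 132 overlapping the stock's end at (265,130), with the inner face now almost on the board edge at column 310. I keep pressing on x and check the fin's y.

>>> arm_command:
  rows: [0,0,0,0,0.012,0,-1,0,0,0,0,0.012,0,-1,0,0,0,0,0.012,0,-1]

```text
t: 14.65
ee_pos: [464.2, 138.2, 48.9]
orientation: [-2.431, -1.989, 0.002]
ft_force: [-4.5, 2.7, -0.3]
width: 13.8
grasp_force: 30.0
```

>>> arm_command:
  rows: [0,0,0,0,0.012,0,-1,0,0,0,0,0.012,0,-1,0,0,0,0,0.012,0,-1]

```text
t: 14.95
ee_pos: [464.2, 138.0, 48.8]
orientation: [-2.43, -1.988, 0.004]
ft_force: [-6.5, 4.1, 1.3]
width: 13.6
grasp_force: 30.0
```

```bash
cat >> st.py <<'E'
hsv=cv2.cvtColor(im,cv2.COLOR_RGB2HSV).astype(int); Z=w[...,2]
m=(hsv[...,2]<70)&(Z>74)&(Z<86); m[:60]=0; m[170:]=0
q=wplane(ry,80)[m][:,:2]-mid; print("fin",m.sum(),np.median(Z[m]),"y",np.percentile(q@ey,[1,99]),"x",np.percentile(q@ex,[1,99]))
E
python3 st.py
```

```text
t 14.95 board xy -14.046942337894011 -34.307382831755405 z 48.82542615563771 F -7.19028602692043 2.7112943527430655 1.3485142024953427 M [0.78 1.3  0.05] yaw err -0.010532397837344831
fin 5642 79.69378745565488 y [42.05016451 57.08418991] x [-3.81143702 44.37196094]
```

>>> arm_command:
  rows: [0,0,0,0.01,-0.006,0,-1,0,0,0,0.02,-0.006,0,-1,0,0,0,0.02,-0.006,0,-1,0,0,0,0.02,-0.006,0,-1]

```text
t: 15.4
ee_pos: [464.4, 139.1, 48.7]
orientation: [-2.43, -1.989, 0.004]
ft_force: [-6.1, -1.1, -2.2]
width: 13.9
grasp_force: 30.0
```

```bash
python3 st.py
```

```text
t 15.4 board xy -14.124723349055923 -33.19519828599108 z 48.6517549840319 F -5.744834535064959 -2.300871138810062 -2.1807361087476305 M [-0.33  1.12  0.01] yaw err 0.01150376561915678
fin 5639 79.67811321000532 y [42.60527071 57.59151521] x [-3.91531257 44.33886963]
```

The stop now moves with the square, which confirms contact (fin y 49.6 → 50.1). Now I release and rise.

>>> arm_command:
  rows: [0,0,0,0,-0.01,0,-1,0,0,0,0,-0.01,0,-1,0,0,0,0,-0.01,0,-0.1,0,0,0,0,-0.01,0,-0.1,0,0,0,0,-0.01,0,-0.1]

```text
t: 15.95
ee_pos: [466.3, 140.2, 49.6]
orientation: [2.431, 1.989, 0.004]
ft_force: [-0.2, 0.2, 0.4]
width: 34.0
grasp_force: 0.0
```

>>> arm_command:
  rows: [0,0,0,0,0,0,-0.1,0,0,0,0,0,0,-0.1,0,0,0,0,0,0,-0.1,0,0,0,0,0,0,-0.1]

```text
t: 16.35
ee_pos: [465.0, 139.9, 49.1]
orientation: [2.431, 1.99, 0.0]
ft_force: [-0.1, -0.2, 0.5]
width: 39.4
grasp_force: 0.0
```

>>> arm_command:
  rows: [0,0,0,0,0,-0.2,-0.1,0,0,0,0,0,-0.5,-0.1,0,0,0,0,0,-1,-0.1,0,0,0,0,0,-1,-0.1]

```text
t: 16.75
ee_pos: [467.6, 140.6, 132.9]
orientation: [2.429, 1.988, 0.011]
ft_force: [1.1, -0.1, -0.2]
width: 39.5
grasp_force: 0.0
```

>>> arm_command:
  rows: [0,0,0,0,0,-0.5,-0.1,0,0,0,0,0,-1,-0.1,0,0,0,0,0,-1,-0.1]

```text
t: 17.05
ee_pos: [467.6, 140.6, 213.0]
orientation: [2.429, 1.987, 0.012]
ft_force: [0.4, -0.0, -0.6]
width: 39.8
grasp_force: 0.0
```

```bash
python3 st.py
python3 - <<'E'
from h import *
z=np.load("w4.npz"); im,w=z["im"],z["w"]; ry=(z["org"],z["rd"]); sq(ry,im,w,50,7)
E
```

```text
t 17.05 board xy -11.210517291097517 -31.14108384003608 z 212.9696031892258 F 0.41182226268925526 0.03658624687761364 -0.5903531922926765 M [-0.02  0.04 -0.07] yaw err 0.0029719358571966836
fin 1007 79.69900252281909 y [42.84812023 57.59242745] x [-3.67918769 44.7542164 ]
rib n 1042 z 49.641430748911844 ((-15.327001571655273, -33.40642166137695), (12.638272285461426, 78.60171508789062), 0.14779087901115417)
```

View pics/w4.png

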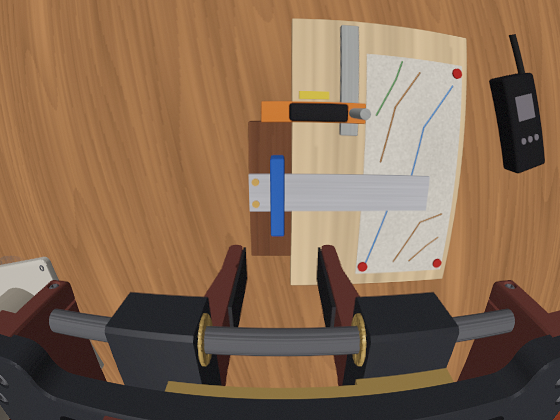

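The picture shows the stock flush along the board edge at column 291, the blade over the map, and the stock's left end at (268,121) under the stop's bar. The stop is down and past the yellow bump, and the gripper is clear. The rib is at board x=-15.3 and 0.15° off parallel, so I hand the job in.

```bash
python3 -c "
from workcell import ctrl
print(ctrl.close_job())"
```

```text
the job is handed in; nothing more can be done
None
```

I handed in the job at about 17 s of robot time: the stop is down behind its bump, and the square's stock is flush along the near edge with its left end against the stop. The gripper is clear, and nothing else was touched.

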